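# Load a hammer head into the marking nest

## Robot

A 6-joint arm with a two-finger parallel gripper is mounted at the origin on the work surface. World frame = base frame: x ahead of the robot, y to its left, z up, the work surface at z = 0. Lengths are in m, angles in rad, forces in N, time in s.
With the tool pointing down it reaches from about 0.225 to 0.875 m from the base axis. Payload 3.4 kg.
Tool frame: the origin (TCP) lies at the very end of the fingers, on their centre line; the grasp point (between the pads) lies 19 mm behind it; z points along the fingers, y is the direction in which the jaws open and shut (so a half turn about z gives the same grasp; the last joint's range is limited). The gripper opens to 85 mm and grips with 20 to 120 N. Pads are 22 mm wide; open, the fingers measure 114 mm over their backs; the gripper's body (76 mm by 85 mm) begins 54 mm behind the grasp point. The pads swing forward as they close: fully open they stand 13 mm farther back than shut.
Start: joints at [-1.345, 0.276, 1.505, -0, 1.361, -0.121], TCP at [0.195, -0.541, 0.231] pointing down, gripper open.
Joint ranges: [-2.89, 2.89], [-0.75, 2.08], [0.22, 2.7], [-1.18, 4.32], [0.11, 2.71], [-2.7, 2.7]. Speed limits (rad/s): [2.57, 2.57, 3.14, 3.14, 3.14, 3.14].

## Interface

Orientations are given as a unit quaternion [w, x, y, z].
In Python, from rig import manip gives the robot as it stands. The module is installed in compiled form; this text tells all that it offers.
- The arm moves only by the tool carry_out, never from a script. Its argument "moves" is one flat list of numbers, 5 for each row, row after row: the opening in per cent of the stroke, from 0 (shut) to 100 (fully open), then the shift along the world's x, y, z in cm, then the turn about the world's z in rad. A call has exactly 10 rows; each row shifts and turns the commanded pose from where the row before left it; what a row does not reach is not made up. A row lasts 1/10 s, in which the tool goes at most 50 mm and 8.59 degrees, less where a joint would pass 70% of its speed; a pose out of reach is approached as far as the arm can. A call is refused whole if a number of a shift passes 5 or a number of a turn 0.15, either way. A call with a gripper value outside its range is refused whole. The fingers move at their own pace and stop on an object; "squeeze" is the grip in N (left out, the last holds). Time passes only in rows, so rows that do not move let the fingers close, or fill a call up. It gives the time, the measured TCP pose, the force and the opening at its end, in the units of the state.
- manip.get_state(): the state, without advancing time (a new reading comes with each control period).
- manip.get_image(name): name is "scene" or "top" or "wrist"; returns the picture (384x512x3 uint8, red, green, blue); there is no depth.
- manip.camera_info(name): a dict with "fov_y" (degrees; the focal length in pixels is half the picture's height over the tangent of half this angle, whatever the lens; pixels are square), "cx", "cy" (the principal point, pixels), "dist" ([k1, k2, p1, p2, k3] as OpenCV has them; the pictures are not rectified), "rvec" (rotation vector, rad) and "tvec" (3), from world to camera coordinates, as OpenCV has them; the wrist camera has in their place "hand_eye" (4x4, takes a point from camera to tool coordinates, whose origin is the TCP and whose axes are the flange's). Camera axes: x right, y down, z forward; pixel columns grow to the right and rows downward; lengths in m; the calibration is good to about 2 mm. A picture is of the moment at which its call begins: read the wrist's pose just before it. camera_info takes no time and is no camera call.
- manip.sign_off(): hands the job in, once; it reports no verdict.
The state is a dict: "clock": time; "qpos": joint angles; "qd": joint speeds; "effort": joint torques, N m; "position": TCP position; "ee_rot": TCP orientation; "contact_force": force on the tool from outside, world axes, zero at the start; "moment": the same for the moment, N m; "width": finger opening in m.
Only numpy, scipy, OpenCV 4.12 (cv2) and the standard library are available. Lean on these libraries where they do the work, as an engineer would, in place of code of your own. Each camera call takes 0.05 s, during which the arm holds its last target. There are 200 camera calls.

## Task

Load the dark hammer head lying on the loading apron into the marking nest: feed it peen first into the pocket, press it in against the spring pad and down behind the heel edge until it lies flat on the pocket floor, and let go, so that the springs hold it back against the heel and the red part-present pin stays pushed in. Do not ram the sensor block, and leave the tray, the finished head in it, the bench hammer and the mug where they are.

Things in the scene. Friction and masses are not known exactly. Their poses are not given: they have to be found in the camera images.
- nest: Marking nest bolted to the bench, steel base plate 380 x 150 mm. Origin on the bench, below the middle of the heel edge. x is the feed direction, from the loading apron to the blue sensor block; y left of the feed, z up. A green marker housing stands beside the pocket (x 44 to 108, y 43 to 93 mm, top 75 mm above the bench).
- heel (a point): Middle of the heel edge, on the apron's top. The apron, a light aluminium plate 110 mm wide, runs from here 176 mm back along nest -x, top 26 mm above the bench. At the heel it ends in a square edge, upright 6 mm down to the pocket floor (steel, nest x 0 to 128 mm, top 20 mm above the bench).
- rails (a point): Midway between the near ends of two grey guide rails, level with their tops (50 mm above the bench), at nest x 36 mm. The rails are 37.5 mm apart and run from here along the pocket to x 110 mm. Towards the apron, two grey wings of the same height flare out from the rails' ends to about x -7, y +-48 mm.
- block: Blue sensor block of the nest; origin and axes equal those of nest. Front face at nest x 130 mm, 70 mm wide, top 68 mm (with cap 87 mm) above the bench. It carries the pad and the pin.
- pad (a joint): Brass thrust pad, 26 mm disc facing nest -x, axis 17 mm above the pocket floor, face at nest x 117.5 mm when out. Value: how far it is pushed in along +x, 0 to 0.007 m at its hard stop. It springs back with 6 N (out) to 12 N (hard stop). About 2.5 mm in with the head seated; the head's poll end clears the heel only with the pad some 4 mm in, as the tilted head takes up more length.
- pin (a joint): Red part-present pin, 8 mm thick, in the middle of the pad; its tip, when out, is 6 mm before the pad's face (nest x 111.5 mm). Value: how far it is pushed in along +x, 0 to 0.0145 m; light spring, 1 to 3 N. About 0.0085 with the head seated; it counts as pushed in from 0.007 m.
- head_center (a point): Centre of the loose dark steel cross-peen hammer head (no handle), 120 long (x) x 34 wide (y) x 34 mm high (z), 0.7 to 0.9 kg. x points from the flat square poll face (-60 mm) to the peen (+60 mm). Starts flat on the apron, peen roughly towards the pocket. Seated: centre at nest x 60, y 0, 37 mm above the bench. Upright open eye 28 x 18 mm, 14 mm towards the poll.
- head_peen (a point): Middle of the head's peen edge (34 mm wide, 12 mm thick, half-way up); axes as head_center. The last 32 mm to it slope together above and below. Slid over the heel, the head tips peen down into the pocket with the poll still on the apron, meets the pin, then the pad. Friction on whatever pushes it can keep the poll up: it then has to be brought down too.
- tray: Bystander: dark open steel tray 200 x 150 x 35 mm, origin at the middle of its underside.
- done_head: Bystander: bright finished hammer head lying in the tray, same size, origin at the middle of its underside.
- bench_hammer: Bystander: hammer with wooden handle, 270 mm, lying on the bench, origin at the underside near the middle.
- mug: Bystander: blue mug, 80 mm across, 85 mm high, origin at the middle of its underside.

How it is judged:
By the outcome, as a careful person would: the job done as asked, in the order asked, and still so for the second after the job is handed in, with the robot touching nothing.
It also fails if it takes over 58 s, if anything falls off the work surface, if the arm or the gripper's body presses on something with over 40 N, if the wrist force passes 120 N, or if a joint passes its speed limit or range.

## Working session

There is one attempt and no reset: what is moved stays moved. The work goes in short steps, Python scripts to look and compute and a tool call to move; the robot and the scene stay as the last step left them, time stands still between calls to the robot, and variables do not carry over. Pictures are saved under pics/ and viewed, about 8 in all and at most 12, crops included, and the job is handed in when it is done.

Besides the shell and the picture viewer there is one more tool, called after ">>>" as name(argument=value, ...), one argument or row to a line, values as JSON. carry_out: Moves the arm, as the interface text tells. Its arguments: {"type":"object","properties":{"moves":{"type":"array","items":{"type":"number"}},"squeeze":{"type":"number"}},"required":["moves"]}

```bash
mkdir -p pics; cat > h.py <<'E'
import numpy as np, cv2
from scipy.spatial.transform import Rotation as R
from rig import manip
def cam(name, st=None):
    c=manip.camera_info(name); f=192/np.tan(np.radians(c["fov_y"])/2)
    K=np.array([[f,0,c["cx"]],[0,f,c["cy"]],[0,0,1]]); d=np.array(c["dist"],float)
    if "hand_eye" in c:
        w,x,y,z=st["ee_rot"]; T=np.eye(4); T[:3,:3]=R.from_quat([x,y,z,w]).as_matrix(); T[:3,3]=st["position"]
        M=np.linalg.inv(T@np.array(c["hand_eye"]))
    else:
        M=np.eye(4); M[:3,:3]=cv2.Rodrigues(np.array(c["rvec"],float))[0]; M[:3,3]=np.ravel(c["tvec"])
    return K,d,M
def shot(name,fn):
    st=manip.get_state(); im=manip.get_image(name); cv2.imwrite("pics/%s.png"%fn,im[:,:,::-1]); return im,cam(name,st)
def ray(C,px,z):
    K,d,M=C; p=cv2.undistortPoints(np.array(px,float).reshape(-1,1,2),K,d).reshape(-1,2)
    D=np.c_[p,np.ones(len(p))]@M[:3,:3]; o=-M[:3,:3].T@M[:3,3]
    return o+D*((z-o[2])/D[:,2])[:,None]
def proj(C,P):
    K,d,M=C; return cv2.projectPoints(np.array(P,float).reshape(-1,3),cv2.Rodrigues(M[:3,:3])[0],M[:3,3],K,d)[0].reshape(-1,2)
E
python3 - <<'E'
from h import *
a,_=shot("top","top0"); b,_=shot("scene","scene0"); w,_=shot("wrist","wrist0")
for n in("top","scene","wrist"): print(manip.camera_info(n))
print(manip.get_state())
E
```

```text
{'fov_y': 54.85506801703199, 'cx': 255.16314093984698, 'cy': 188.57063526591148, 'dist': array([-0.1094363,  0.       ,  0.       ,  0.       ,  0.       ]), 'rvec': array([ 2.16077949, -2.17631776,  0.09946191]), 'tvec': array([0.04642033, 0.65210875, 1.23426431])}
{'fov_y': 52.28365881858079, 'cx': 252.45142021156602, 'cy': 189.9709037279192, 'dist': array([-0.04931268,  0.        ,  0.        ,  0.        ,  0.        ]), 'rvec': array([ 1.5305649 ,  1.82083839, -0.88627444]), 'tvec': array([ 0.0861746 , -0.33096285,  1.6850916 ])}
{'fov_y': 66.6127880790173, 'cx': 252.84725475382982, 'cy': 192.71814092300878, 'dist': array([0.0019907, 0.       , 0.       , 0.       , 0.       ]), 'hand_eye': array([[-9.99883918e-04, -9.59901032e-01, -2.80337313e-01,
         7.11240943e-02],
       [ 9.99999494e-01, -9.90135828e-04, -1.76398242e-04,
        -7.74858269e-04],
       [-1.08247163e-04, -2.80337348e-01,  9.59901536e-01,
        -1.42904402e-01],
       [ 0.00000000e+00,  0.00000000e+00,  0.00000000e+00,
         1.00000000e+00]])}
{'clock': 0.15, 'qpos': array([-1.34501767e+00,  2.76475583e-01,  1.50581310e+00,  2.97121432e-05,
        1.36070405e+00, -1.20993965e-01]), 'qd': array([-0.00188537, -0.00241885, -0.00389371, -0.00071397, -0.00179495,
       -0.00019559]), 'effort': array([ 1.83146723e-03, -4.17142689e+01, -2.46033311e+01, -1.19789729e-04,
        7.57880771e-03, -1.63730772e-05]), 'position': array([ 0.19534512, -0.54039938,  0.23063533]), 'ee_rot': array([-6.99841388e-04,  9.85006508e-01,  1.72515767e-01, -2.21527194e-05]), 'contact_force': array([-0.11740779, -0.05759395,  0.16427256]), 'moment': array([-0.01435246, -0.04451378,  0.0063106 ]), 'width': 0.08528297968775837}
```

View pics/top0.png

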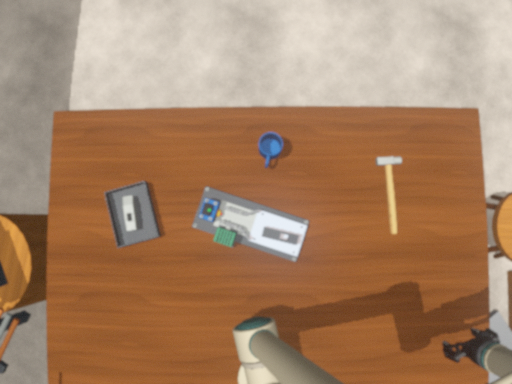

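View pics/scene0.png

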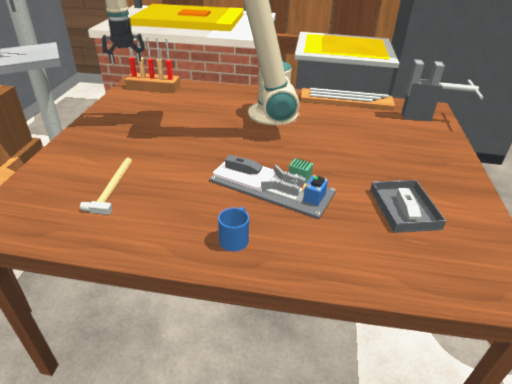

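The top view shows the nest (base corners about (207,188), (308,222), (296,260), (194,226)). The loose head is on the apron at about (283,237), the blue block at (208,209) and the green housing at (226,237). The mug, tray and bench hammer are all clear of it.

```bash
python3 - <<'E'
from h import *
C=cam("top"); im=cv2.imread("pics/top0.png")
p=ray(C,[[207,188],[308,222],[296,260],[194,226]],0.015); print(p[:,:2], np.linalg.norm(p[0]-p[1]),np.linalg.norm(p[1]-p[2]))
print("nest plate ctr",p.mean(0))
fx=(p[0]-p[1])+(p[3]-p[2]); print("nest yaw",np.arctan2(fx[1],fx[0]))
print("head",ray(C,[[283,237]],0.06)[:,:2],"block",ray(C,[[208,209]],.087)[:,:2])
g=im[215:260,255:310].max(2)
print(g.shape); m=(g<110).astype(np.uint8); n,l,s,c=cv2.connectedComponentsWithStats(m)
print(s,c+[255,215])
E
```

```text
[[ 0.65733332  0.20936277]
 [ 0.53698334 -0.13943564]
 [ 0.40756607 -0.09615112]
 [ 0.52582996  0.25388922]] 0.36897756899079837 0.13646384080584836
nest plate ctr [0.53192817 0.05691631 0.015     ]
nest yaw 1.2417645648748625
head [[ 0.48789155 -0.04946558]] block [[0.58116878 0.19588644]]
(45, 55)
[[   0    0   55   45 2475]] [[282. 237.]]
```

>>> carry_out(
  moves=[100, 0.8, 1.4, -0.2, 0.02, 100, 1.6, 2.8, -0.4, 0.045, 100, 1.8, 3.1, -0.4, 0.05, 100, 1.8, 3.1, -0.4, 0.05, 100, 1.8, 3.1, -0.4, 0.05, 100, 1.8, 3.1, -0.4, 0.05, 100, 1.8, 3.1, -0.4, 0.05, 100, 1.8, 3.1, -0.4, 0.05, 100, 1.8, 3.1, -0.4, 0.05, 100, 1.8, 3.1, -0.4, 0.05],
)

```text
clock: 1.15
position: [0.3636, -0.2481, 0.193]
ee_rot: [-0.0, 0.918, 0.396, 0.0]
contact_force: [0.8, -0.2, -0.8]
width: 0.0854
```

>>> carry_out(
  moves=[100, 1.8, 3.1, -0.4, 0.05, 100, 1.8, 3.1, -0.4, 0.05, 100, 1.8, 3.1, -0.4, 0.05, 100, 1.8, 3.1, -0.4, 0.05, 100, 1.8, 3.1, -0.4, 0.05, 100, 1.8, 3.1, -0.5, 0.05, 100, 1.8, 3.1, -0.5, 0.05, 100, 1.6, 2.8, -0.5, 0.05, 100, 1.0, 1.8, -0.3, 0.03, 100, 0.4, 0.8, -0.2, 0],
)

```text
clock: 2.15
position: [0.5191, 0.0227, 0.1528]
ee_rot: [-0.001, 0.812, 0.583, -0.0]
contact_force: [-0.4, -0.2, 0.2]
width: 0.0855
```

```bash
python3 - <<'E'
from h import *
im,_=shot("wrist","w1"); print(manip.get_state())
E
```

```text
{'clock': 2.2, 'qpos': array([-9.08678789e-02,  2.52170320e-01,  1.74575262e+00,  1.36911803e-03,
        1.14456921e+00,  2.35445746e-01]), 'qd': array([-0.04055783, -0.01728923,  0.01120233, -0.02771343,  0.01016242,
       -0.03172601]), 'effort': array([-6.07454125e-01, -3.85312128e+01, -2.19545746e+01, -2.61245510e-01,
        1.38824405e-01,  2.47139577e-02]), 'position': array([0.51924744, 0.02283058, 0.15266764]), 'ee_rot': array([-7.65553545e-04,  8.12738963e-01,  5.82627486e-01,  6.75237697e-05]), 'contact_force': array([ 1.27756187,  1.30292419, -1.00232093]), 'moment': array([ 0.03966983, -0.05118119,  0.01744804]), 'width': 0.08524186474111504}
```

View pics/w1.png

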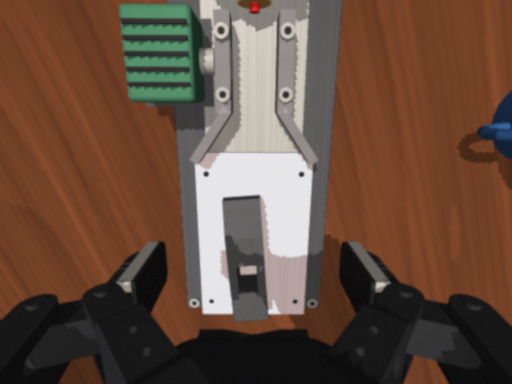

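The wrist view shows the pocket at the top with the red pin at (255,6), and the rails' near ends at about (222,112) and (287,112). The heel edge is at row 152, columns 196–311. The dark head runs from its peen at (242,197) to its poll at about (250,318), slightly skewed, with its eye at (248,277).

```bash
python3 - <<'E'
from h import *
im=cv2.imread("pics/w1.png"); st=manip.get_state(); C=cam("wrist",st)
g=im.astype(int).max(2); 
# rough frame from heel corners and apron far corners
P=ray(C,[[196,152],[311,152],[304,315],[201,314]],.026)
print(P[:,:2],"w",np.linalg.norm(P[0]-P[1]),np.linalg.norm(P[3]-P[2]),"L",np.linalg.norm(P[0]-P[3]))
# edges: brightness gradient per row (left/right edges of apron) , heel row per column
L=[];Rr=[]
gy=im.min(2).astype(float)
for r in range(185,290,5):
    d=np.diff(gy[r]); L.append([185+np.argmax(d[185:212])+.5+.0,r]); Rr.append([295+np.argmin(d[295:320])+.5,r])
H=[]
for c in list(range(205,220,3))+list(range(290,306,3)):
    print(c,gy[144:160,c].astype(int)); H.append(c)
L=ray(C,L,.026);Rr=ray(C,Rr,.026)
def fit(p):
    vx,vy,x,y=cv2.fitLine(p[:,:2].astype(np.float32),cv2.DIST_HUBER,0,1e-4,1e-4).ravel(); 
    if vy<0: vx,vy=-vx,-vy
    return np.array([x,y]),np.array([vx,vy]),np.arctan2(vy,vx)
for n,p in(("L",L),("R",Rr)): print(n,fit(p))
# dark head mask
m=((g<75)).astype(np.uint8); m[:190]=0;m[326:]=0;m[:,:205]=0;m[:,300:]=0
n,l,s,c=cv2.connectedComponentsWithStats(m); print(s[1:][s[1:,4]>200])
rows=[]
for r in range(194,324,8):
    x=np.where(m[r])[0]; rows.append((r,x.min(),x.max()) if len(x) else (r,0,0))
print(rows)
cv2.imwrite("pics/crop.png",cv2.resize(im[100:330,180:330],None,fx=3.4,fy=2.6,interpolation=cv2.INTER_CUBIC))
E
```

```text
[[ 0.4792133   0.07056551]
 [ 0.57976063  0.03637776]
 [ 0.52442504 -0.13329089]
 [ 0.41820788 -0.09587608]] w 0.10620060167720032 0.11261417906488812 L 0.17726946851366202
205 [137 139 139 139 139 137 132 122 109 101 110 131 148 159 164 167]
208 [137 133 124 111  93  79  80  91 113 148 164 167 168 168 169 168]
211 [ 82  78  89 101 110 115 115 112 120 149 164 166 166 166 166 166]
214 [113 116 116 117 116 116 114 112 120 150 165 167 168 168 170 178]
217 [117 118 117 117 117 116 116 113 120 151 166 183 212 224 224 227]
290 [179 179 179 179 179 178 178 169 167 207 226 230 230 230 230 230]
293 [124 139 146 151 165 176 178 171 171 208 227 229 230 230 230 230]
296 [ 87  79  83  95 113 138 156 161 166 207 227 230 229 230 230 230]
299 [136 134 128 116  98  82  78  84 101 141 170 203 224 229 230 230]
302 [138 138 137 138 138 137 134 126 113 101 101 122 141 161 184 193]
305 [139 139 138 138 139 139 139 139 140 139 137 133 123 111  98 101]
L (array([ 0.44933367, -0.00955763], dtype=float32), array([0.32484114, 0.9457686 ], dtype=float32), np.float32(1.2399526))
R (array([ 0.55442125, -0.04399344], dtype=float32), array([0.32424152, 0.94597435], dtype=float32), np.float32(1.2405865))
[[ 226  236   41   72 1402]]
[(194, 0, 0), (202, 0, 0), (210, 0, 0), (218, 0, 0), (226, 0, 0), (234, 0, 0), (242, np.int64(226), np.int64(233)), (250, np.int64(227), np.int64(238)), (258, np.int64(228), np.int64(262)), (266, np.int64(229), np.int64(259)), (274, np.int64(230), np.int64(263)), (282, np.int64(231), np.int64(264)), (290, np.int64(232), np.int64(264)), (298, np.int64(233), np.int64(265)), (306, np.int64(266), np.int64(266)), (314, 0, 0), (322, 0, 0)]
```

View pics/crop.png

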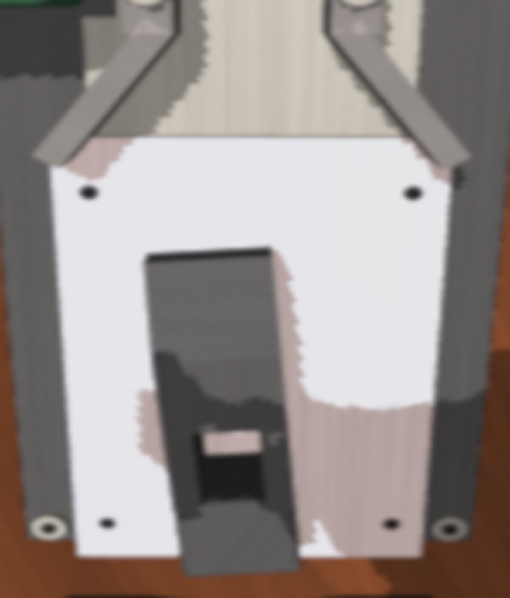

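```bash
cat >> h.py <<'E'
import json,os
if os.path.exists("nest.json"):
    N=json.load(open("nest.json")); n0=np.array(N[:2]); ny=N[2]
    ux=np.array([np.cos(ny),np.sin(ny)]); uy=np.array([-ux[1],ux[0]])
    def tonest(p): p=np.asarray(p)[...,:2]-n0; return np.stack([p@ux,p@uy],-1)
    def tow(q): q=np.asarray(q); return n0+q[...,:1]*ux+q[...,1:2]*uy
E
python3 - <<'E'
from h import *
C=cam("wrist",manip.get_state())
yaw=1.2403; u=np.array([np.cos(yaw),np.sin(yaw)]); 
mid=(np.array([0.44933,-0.00956])+np.array([0.55442,-0.04399]))/2
h=ray(C,[[254,152.8]],.026)[0,:2]; o=mid+u*((h-mid)@u); json.dump([*o,yaw],open("nest.json","w")); print("heel",o)
E
python3 - <<'E'
from h import *
C=cam("wrist",manip.get_state())
def s(n,px,z): print(n,(tonest(ray(C,px,z))*1000).round(1).tolist())
s("apron back",[[201,314],[304,315]],.026)
s("pin",[[255,6]],.037)
s("rail ends inner",[[231.5,112],[276.5,112]],.05)
s("peen top edge",[[223.5,200.8],[260,198.1]],.049)
s("peen bot edge",[[222.9,198.8],[259.4,195.8]],.037)
s("poll top",[[234.1,320.8],[267.9,318.5]],.060)
st=manip.get_state(); s("side",[[226.5,245],[230,277],[234,314]],.06)
print("tcp",tonest(st["position"])*1000)
E
```

```text
heel [0.52917572 0.05280048]
apron back [[-176.6, 56.7], [-177.6, -55.9]]
pin [[115.8, -0.9]]
rail ends inner [[36.6, 17.9], [36.7, -18.6]]
peen top edge [[-39.3, 26.4], [-36.7, -5.9]]
peen bot edge [[-41.2, 28.2], [-38.2, -5.7]]
poll top [[-157.0, 18.1], [-154.2, -14.4]]
side [[-76.8, 23.6], [-109.1, 21.1], [-149.2, 18.1]]
tcp [-31.5698272   -0.33463827]
```

The apron measures 110.6 × 177 mm and the rail gap comes out at 36.5 mm, so the nest frame is good. The head is centred at nest (-97, 6) with yaw +0.077 relative to the nest. I'll grip it towards the poll.

>>> carry_out(
  moves=[100, -0.8, -2.1, -1, 0.015, 100, -0.8, -2.1, -1, 0.015, 100, -0.8, -2.1, -1, 0.015, 100, -0.8, -2.1, -1, 0.015, 100, -0.5, -1.3, -1.5, 0.015, 100, -0.1, -0.2, -2, 0, 100, 0, 0, -2, 0, 100, 0, 0, -1.5, 0, 100, 0, 0, -1, 0, 100, 0, 0, -0.5, 0],
)

```text
clock: 3.2
position: [0.4804, -0.079, 0.0277]
ee_rot: [-0.001, 0.791, 0.612, -0.0]
contact_force: [-1.0, 0.2, -1.0]
width: 0.0857
```

>>> carry_out(
  moves=[0, 0, 0, 0, 0, 0, 0, 0, 0, 0, 0, 0, 0, 0, 0, 0, 0, 0, 0, 0, 0, 0, 0, 0, 0, 0, 0, 0, 0, 0, 0, 0, 0, 0, 0, 0, 0, 0, 0, 0, 0, 0, 0, 0, 0, 0, 0, 0, 0, 0],
  squeeze=50,
)

```text
clock: 4.2
position: [0.4817, -0.0789, 0.0291]
ee_rot: [0.0, 0.791, 0.612, 0.0]
contact_force: [-2.1, -0.6, 6.0]
width: 0.0333
```

```bash
python3 - <<'E'
from h import *
st=manip.get_state(); q=st["ee_rot"]; print(tonest(st["position"])*1000,st["position"],"yaw rel",2*np.arctan2(q[2],q[1])-ny,st["contact_force"],st["width"])
E
```

```text
[-139.92303853    2.15735534] [ 0.48172834 -0.07885003  0.02913793] yaw rel 0.07675565498799397 [-2.12622358 -0.60967161  5.9826319 ] 0.03327296469819025
```

>>> carry_out(
  moves=[0, 0, 0, 0.3, 0, 0, 0.1, 0.3, 0, 0, 0, 0.2, 0.7, 0, -0.01, 0, 0.3, 0.8, 0, -0.015, 0, 0.4, 0.9, 0, -0.015, 0, 0.4, 0.9, 0, -0.015, 0, 0.4, 0.9, 0, -0.015, 0, 0.3, 0.8, 0, -0.007, 0, 0.2, 0.5, 0, 0, 0, 0, 0, 0, 0],
)

```text
clock: 5.2
position: [0.5044, -0.02, 0.031]
ee_rot: [-0.0, 0.814, 0.581, -0.0]
contact_force: [-0.9, -0.3, -8.1]
width: 0.0333
```

```bash
cat > s.py <<'E'
from h import *
st=manip.get_state(); q=st["ee_rot"]; f=st["contact_force"]
print("t",st["clock"],"nest",(tonest(st["position"])*1000).round(2),"z",(st["position"][2]*1000).round(2),"yaw rel",round(2*np.arctan2(q[2],q[1])-ny,4),"F nest",(f[:2]@ux).round(1),(f[:2]@uy).round(1),f[2].round(1),"w",round(st["width"],4))
E
python3 s.py; python3 - <<'E'
from h import *
im,_=shot("wrist","w2"); cv2.imwrite("pics/w2c.png",cv2.resize(im[:,130:390,::-1],None,fx=2.2,fy=1.56,interpolation=cv2.INTER_CUBIC))
E
```

```text
t 5.2 nest [-76.9   -0.15] z 30.99 yaw rel 0.0007 F nest -0.6 0.7 -8.1 w 0.0333
```

View pics/w2c.png

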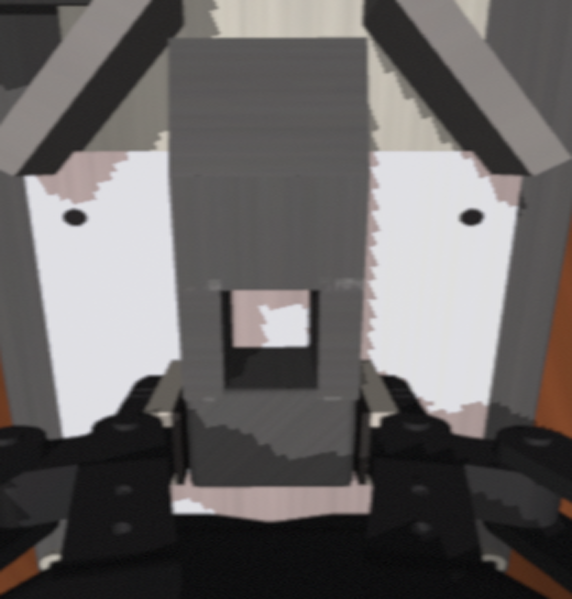

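The head is held just off the apron, squared up. Its peen edge is at px (206–297, 24) between the flared wings, and the rail corners are at about (214,16) and (295,16).

```bash
python3 - <<'E'
from h import *
C=cam("wrist",manip.get_state())
def s(n,px,z): print(n,(tonest(ray(C,np.array(px)/[2.2,1.56]+[130,0],z))*1000).round(1).tolist())
s("peen",[[168,38],[368,38]],.051)
s("rail",[[185,10],[363,10]],.05)
s("poll",[[191,486],[352,486]],.062)
s("wing front",[[10,172],[560,172]],.05)
s("apron edges",[[44,300],[504,300]],.026)
E
```

```text
peen [[24.2, 17.9], [24.2, -16.2]]
rail [[30.4, 14.9], [30.4, -15.2]]
poll [[-94.4, 16.8], [-94.4, -16.3]]
wing front [[-6.8, 48.7], [-6.8, -53.3]]
apron edges [[-48.6, 54.7], [-48.7, -55.5]]
```

>>> carry_out(
  moves=[0, 0.11, 0.31, 0, -0.005, 0, 0.22, 0.61, 0, 0, 0, 0.22, 0.61, 0, 0, 0, 0.25, 0.7, 0, 0, 0, 0.25, 0.7, 0, 0, 0, 0.25, 0.7, 0, 0, 0, 0.25, 0.7, 0, 0, 0, 0.25, 0.7, 0, 0, 0, 0.25, 0.7, 0, 0, 0, 0.15, 0.4, 0, 0],
)

```text
clock: 6.25
position: [0.5268, 0.0413, 0.0313]
ee_rot: [0.0, 0.815, 0.579, 0.0]
contact_force: [0.3, -0.4, -7.8]
width: 0.0337
```

```bash
python3 s.py; python3 - <<'E'
from h import *
im,_=shot("wrist","w3"); cv2.imwrite("pics/w3c.png",cv2.resize(im[:,130:390,::-1],None,fx=2.2,fy=1.56,interpolation=cv2.INTER_CUBIC))
E
```

```text
t 6.25 nest [-11.68  -1.45] z 31.31 yaw rel -0.005 F nest -0.3 -0.4 -7.8 w 0.0337
```

View pics/w3c.png

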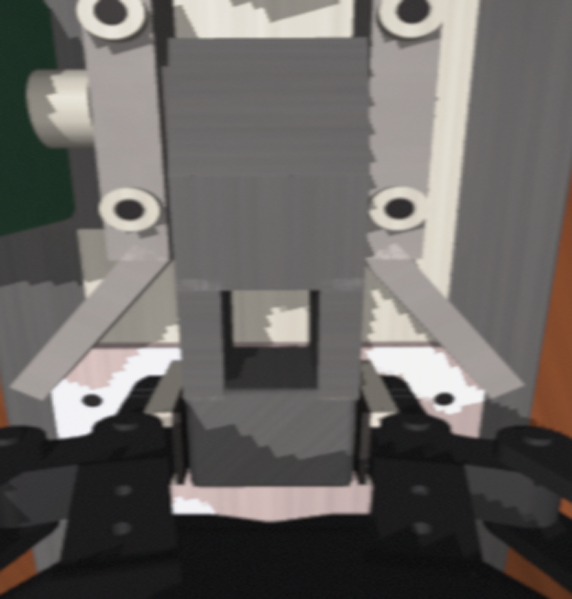

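The head is between the rails with only small side forces. I'll lower the poll to the apron, open slightly so the fingers stay inside the wings, then lift and go behind the poll.

>>> carry_out(
  moves=[0, 0, 0, -0.1, 0, 0, 0, 0, -0.1, 0, 45, 0, 0, 0, 0, 50, 0, 0, 0, 0, 50, 0, 0, 0, 0, 50, 0, 0, 0, 0, 50, 0, 0, 0.5, 0, 50, 0, 0, 1, 0, 50, 0, 0, 1.5, 0, 50, 0, 0, 2, 0],
)

```text
clock: 7.3
position: [0.526, 0.0405, 0.08]
ee_rot: [-0.0, 0.815, 0.579, -0.0]
contact_force: [-1.0, -0.2, -0.5]
width: 0.0427
```

>>> carry_out(
  moves=[30, -0.2, -0.6, 0.5, 0, 0, -0.3, -0.9, 0, 0, 0, -0.3, -0.9, 0, 0, 0, -0.3, -0.9, 0, 0, 0, -0.2, -0.7, 0, 0, 0, -0.1, -0.3, 0, 0, 0, 0, 0, 0, 0, 0, 0, 0, 0, 0, 0, 0, 0, 0, 0, 0, 0, 0, 0, 0],
)

```text
clock: 8.3
position: [0.5125, -0.0022, 0.0843]
ee_rot: [0.0, 0.815, 0.579, 0.0]
contact_force: [-0.9, -0.6, 0.3]
width: -0.0001
```

```bash
python3 s.py; python3 - <<'E'
from h import *
im,_=shot("wrist","w4"); cv2.imwrite("pics/w4c.png",im[:,100:420,::-1])
E
```

```text
t 8.3 nest [-57.42  -2.11] z 84.3 yaw rel -0.0051 F nest -0.8 0.6 0.3 w -0.0001
```

View pics/w4c.png

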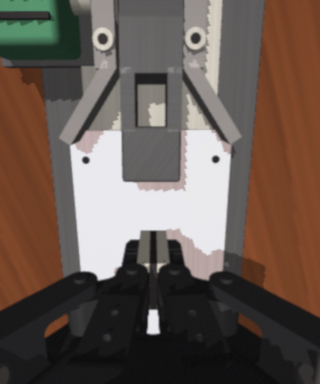

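The released head sits in the rails with its poll edge at px (224–280, 181), about 30 mm behind the heel. The shut fingers are behind it.

```bash
python3 - <<'E'
from h import *
C=cam("wrist",manip.get_state())
print(tonest(ray(C,[[223.5,181],[281,181]],.060))*1000)
print(tonest(ray(C,[[160,144],[340,144]],.050))*1000)
E
```

```text
[[-27.21987428  15.63868925]
 [-27.4298116  -18.24633041]]
[[ -6.52603465  54.13737135]
 [ -7.19090062 -54.29099386]]
```

>>> carry_out(
  moves=[0, -0.1, 0, -1, 0, 0, 0, 0, -1, 0, 0, 0, 0, -1, 0, 0, 0, 0, -1, 0, 0, 0, 0, -0.5, 0, 0, 0, 0, -0.3, 0, 0, 0.13, 0.38, 0, 0.005, 0, 0.13, 0.38, 0, 0, 0, 0.13, 0.38, 0, 0, 0, 0.13, 0.38, 0, 0],
)

```text
clock: 9.35
position: [0.5171, 0.0131, 0.0367]
ee_rot: [0.0, 0.814, 0.581, 0.0]
contact_force: [-0.1, -0.3, 0.6]
width: -0.0004
```

```bash
python3 s.py
```

```text
t 9.35 nest [-41.43  -1.46] z 36.72 yaw rel -0.0003 F nest -0.3 0.1 0.6 w -0.0004
```

>>> carry_out(
  moves=[0, 0.065, 0.19, 0, 0, 0, 0.065, 0.19, 0, 0, 0, 0.065, 0.19, 0, 0, 0, 0.065, 0.19, 0, 0, 0, 0.065, 0.19, 0, 0, 0, 0.065, 0.19, 0, 0, 0, 0.065, 0.19, 0, 0, 0, 0.065, 0.19, 0, 0, 0, 0.065, 0.19, 0, 0, 0, 0.065, 0.19, 0, 0],
)

```text
clock: 10.35
position: [0.5231, 0.0319, 0.0363]
ee_rot: [0.0, 0.814, 0.581, -0.0]
contact_force: [-1.0, -4.8, -1.7]
width: 0.0003
```

```bash
python3 s.py
```

```text
t 10.35 nest [-21.72  -1.08] z 36.3 yaw rel -0.0004 F nest -4.8 -0.6 -1.7 w 0.0003
```

>>> carry_out(
  moves=[0, 0.03, 0.085, 0, 0, 0, 0.03, 0.085, 0, 0, 0, 0.03, 0.085, 0, 0, 0, 0.03, 0.085, 0, 0, 0, 0.03, 0.085, 0, 0, 0, 0.03, 0.085, 0, 0, 0, 0.03, 0.085, 0, 0, 0, 0.03, 0.085, 0, 0, 0, 0.03, 0.085, 0, 0, 0, 0.03, 0.085, 0, 0],
)

```text
clock: 11.35
position: [0.5254, 0.0389, 0.0362]
ee_rot: [0.001, 0.814, 0.582, -0.001]
contact_force: [-3.3, -10.9, -0.0]
width: -0.0001
```

```bash
python3 s.py
```

```text
t 11.35 nest [-14.41  -0.93] z 36.21 yaw rel 0.0009 F nest -11.4 -0.4 -0.0 w -0.0001
```

>>> carry_out(
  moves=[0, 0.02, 0.06, 0, 0, 0, 0.02, 0.06, 0, 0, 0, 0.02, 0.06, 0, 0, 0, 0.02, 0.06, 0, 0, 0, 0.02, 0.06, 0, 0, 0, 0.02, 0.06, 0, 0, 0, 0, 0, 0, 0, 0, 0, 0, 0, 0, 0, 0, 0, 0, 0, 0, 0, 0, 0, 0],
)

```text
clock: 12.35
position: [0.5255, 0.0406, 0.0361]
ee_rot: [0.001, 0.813, 0.582, -0.003]
contact_force: [-4.3, -14.6, -0.9]
width: -0.0001
```

```bash
python3 s.py
```

```text
t 12.35 nest [-12.76  -0.51] z 36.08 yaw rel 0.0021 F nest -15.2 -0.6 -0.9 w -0.0001
```

>>> carry_out(
  moves=[0, 0.02, 0.06, 0, 0, 0, 0.02, 0.06, 0, 0, 0, 0.02, 0.06, 0, 0, 0, 0.02, 0.06, 0, 0, 0, 0.02, 0.06, 0, 0, 0, 0.02, 0.06, 0, 0, 0, 0, 0, 0, 0, 0, 0, 0, 0, 0, 0, 0, 0, 0, 0, 0, 0, 0, 0, 0],
)

```text
clock: 13.35
position: [0.5261, 0.0431, 0.036]
ee_rot: [0.002, 0.813, 0.582, -0.004]
contact_force: [-5.3, -17.9, 1.4]
width: 0.0001
```

```bash
python3 s.py
```

```text
t 13.35 nest [-10.19  -0.2 ] z 36.01 yaw rel 0.003 F nest -18.6 -0.8 1.4 w 0.0001
```

>>> carry_out(
  moves=[0, 0.02, 0.06, -0.1, 0, 0, 0.02, 0.06, -0.1, 0, 0, 0, 0, -0.1, 0, 0, 0, 0, -0.1, 0, 0, 0, 0, -0.1, 0, 0, 0, 0, -0.1, 0, 0, 0, 0, -0.1, 0, 0, 0, 0, 0, 0, 0, 0, 0, 0, 0, 0, 0, 0, 0, 0],
)

```text
clock: 14.35
position: [0.5265, 0.0438, 0.0291]
ee_rot: [0.002, 0.813, 0.582, -0.005]
contact_force: [-4.6, -20.0, 0.5]
width: 0.0003
```

```bash
python3 s.py;  python3 - <<'E'
from h import *
im,_=shot("wrist","w5"); cv2.imwrite("pics/w5c.png",cv2.resize(im[:,130:390,::-1],None,fx=2.2,fy=1.56,interpolation=cv2.INTER_CUBIC))
E
```

```text
t 14.35 nest [-9.37 -0.38] z 29.07 yaw rel 0.0032 F nest -20.4 -2.2 0.5 w 0.0003
```

View pics/w5c.png

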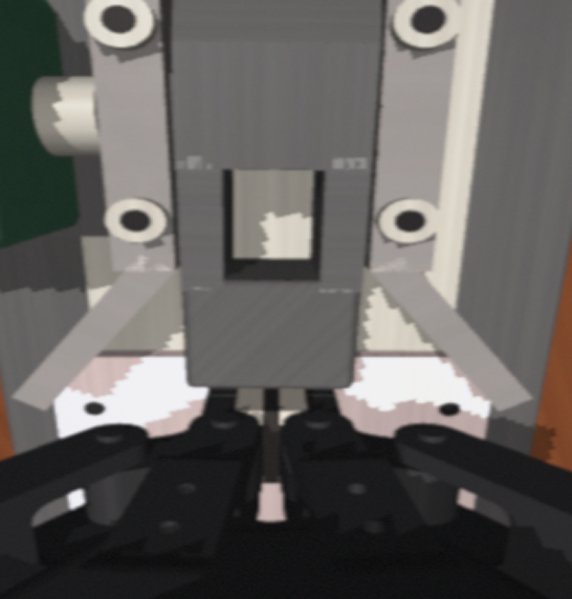

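The poll edge is now at px (215–290, 248), hard up to the heel line at about row 227. The upward force on the finger is near zero, so the poll seems to have come down with it. I'll check its height from the image scale.

```bash
python3 - <<'E'
from h import *
C=cam("wrist",manip.get_state()); im=cv2.imread("pics/w5.png"); 
for r in (236,242): print(r, im[r,205:225].max(1), im[r,280:300].max(1))
S=np.array([2.2,1.56])
for z in(.054,.057,.060):
    p=tonest(ray(C,np.array([[187,384],[354,384],[177,200],[370,200],[224,170],[320,281]])/S+[130,0],z))*1000
    print(z,"poll x",p[:2,0].round(1),"w",p[0,1]-p[1,1],"mid w",p[2,1]-p[3,1],"eye x",p[4:,0])
E
```

```text
236 [244 244 244 244 244 244 244 242 224 163 103  94 101 105 106 105 104 102
 103 102] [103 103 102 102 102 101 100  97  90  83 102 159 193 205 212 225 236 241
 241 242]
242 [244 244 244 244 244 244 244 244 236 185 110  92  98 101 103 104 105 106
 105 105] [102 100 100 101 102 103 103  98  92  87 110 162 192 198 209 229 239 241
 242 241]
0.054 poll x [3.5 3.6] w 33.68313379671197 mid w 34.46847627256949 eye x [62.00954264 33.7485056 ]
0.057 poll x [5.  5.1] w 32.82132583756072 mid w 33.58657474372711 eye x [62.05447243 34.51651497]
0.06 poll x [6.5 6.6] w 31.959517878409358 mid w 32.704673214884835 eye x [62.09940221 35.28452435]
```

Width (33.7 mm) and eye length (28.3 mm) both fit a top height of 54 mm, so the head is flat and past the heel. Now I'll back off slowly and look.

>>> carry_out(
  moves=[0, -0.06, -0.18, 0, 0, 0, -0.06, -0.18, 0, 0, 0, -0.06, -0.18, 0, 0, 0, -0.06, -0.18, 0, 0, 0, -0.1, -0.3, 0, 0, 0, -0.1, -0.3, 0, 0, 0, -0.15, -0.45, 0, 0, 0, -0.2, -0.6, 0, 0, 0, -0.2, -0.6, 0.5, 0, 0, 0, 0, 1, 0],
)

```text
clock: 15.4
position: [0.5181, 0.0182, 0.0443]
ee_rot: [-0.001, 0.814, 0.581, -0.001]
contact_force: [0.4, -0.1, -0.4]
width: -0.0003
```

>>> carry_out(
  moves=[0, 0, 0, 1.5, 0, 0, 0, 0, 2, 0, 0, 0, 0, 2, 0, 0, 0.1, 0.3, 2, 0, 0, 0.3, 0.9, 2, 0, 0, 0.3, 1, 1, 0, 0, 0.3, 1, 0, 0, 0, 0.3, 1, 0, 0, 0, 0.2, 0.6, 0, 0, 0, 0, 0, 0, 0],
)

```text
clock: 16.4
position: [0.5337, 0.0679, 0.1482]
ee_rot: [-0.001, 0.814, 0.582, -0.001]
contact_force: [0.3, -0.1, 0.5]
width: -0.0
```

```bash
python3 s.py;  python3 - <<'E'
from h import *
im,_=shot("wrist","w6"); cv2.imwrite("pics/w6c.png",cv2.resize(im[:,130:390,::-1],None,fx=2.2,fy=1.56,interpolation=cv2.INTER_CUBIC))
E
```

```text
t 16.4 nest [15.72  0.65] z 148.21 yaw rel 0.0009 F nest -0.0 -0.3 0.5 w -0.0
```

View pics/w6c.png

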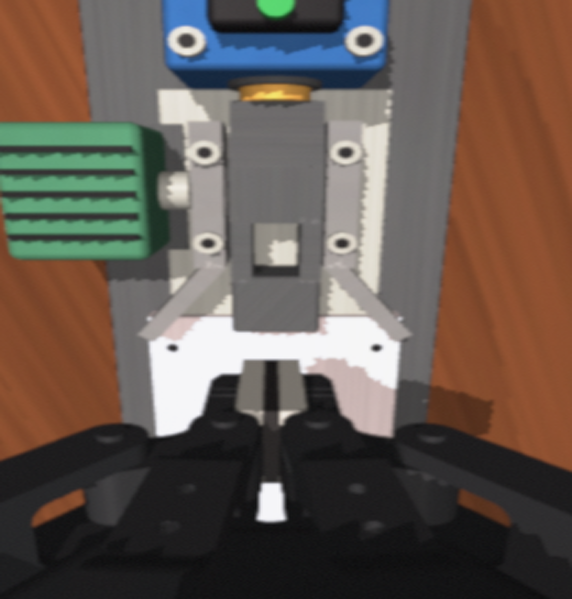

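The head lies against the brass pad between the rails, with its poll edge at crop (235–319, 331). The lamp on the sensor cap shows green. One numeric check of position and height.

```bash
python3 - <<'E'
from h import *
C=cam("wrist",manip.get_state()); S=np.array([2.2,1.56])
print("heel",tonest(ray(C,[np.array([200,317])/S+[130,0]],.026))*1000)
for z in(.054,.060):
    p=tonest(ray(C,np.array([[234,331],[320,331],[252,223],[300,276]])/S+[130,0],z))*1000
    print(z,"poll x",p[:2,0].round(1),"y",p[:2,1].round(1),"w",(p[0,1]-p[1,1]).round(1),"eye x",p[2:,0].round(1))
print("peen top",tonest(ray(C,np.array([[231,101],[326,101]])/S+[130,0],.043))*1000)
E
python3 s.py
```

```text
heel [[-1.10335723 31.96482531]]
0.054 poll x [0.1 0.1] y [ 15.6 -18.1] w 33.7 eye x [59.3 31.3]
0.06 poll x [2.3 2.3] y [ 15.2 -17.6] w 32.9 eye x [60.  32.7]
peen top [[118.8722972   15.36600254]
 [118.85316886 -18.47949803]]
t 16.45 nest [15.17  0.59] z 148.27 yaw rel 0.0007 F nest 0.0 0.5 -0.1 w 0.0001
```

```bash
python3 -c "
from rig import manip; print(manip.sign_off())"
```

```text
the job is handed in; nothing more can be done
None
```

The head is seated in the marking nest and the job is handed in, at about 16.5 s on the robot's clock.

**What I did:** I gripped the head near the poll, squared it to the nest and fed it between the rails. I then released it and pushed the poll with the shut fingers, up to about 20 N, until it cleared the heel. Moving the fingers down while pressing brought the poll down, and then I backed off and lifted clear.

**Last checks, from the wrist camera in nest coordinates:**

| Check | Measured | Expected when seated |
|---|---|---|
| Poll face x | 0.1 mm | 0 mm |
| Peen x | about 119 mm | 120 mm |
| Eye, x range | 31–59 mm | 32–60 mm |
| Poll width, assuming a 54 mm top | 33.7 mm | 34 mm |

- **Flat:** the widths fit a top height of 54 mm, not 60 mm, so the head lies flat.
- **Sideways:** it sits about 1.3 mm off centre towards nest -y, within the rail clearance.
- **Part-present:** the lamp on the sensor cap was green and the head was against the brass pad.
- **Robot clear:** the force reading was about zero, and the fingers were about 150 mm above the bench.

**Not checked directly:** the pin and pad strokes cannot be read out, so they are inferred from the head's position (about 2.5 mm of pad and 8.5 mm of pin). I saw no disagreement beyond 1–2 mm of camera error. I took no later picture of the tray, bench hammer or mug, but every move stayed clear of them.

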